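Close and latch a press-on nail set carton

ROBOT

A 6-joint arm with a two-finger parallel gripper is mounted at the origin on the work surface. World frame = base frame: x ahead of the robot, y to its left, z up, the work surface at z = 0. Lengths are in m, angles in rad, forces in N, time in s.
With the tool pointing down it reaches from about 0.3 to 0.75 m from the base axis. Payload 8.5 kg.
Tool frame: the origin (TCP) lies at the very end of the fingers, on their centre line; the grasp point (between the pads) lies robot.pinch_z behind it (robot.pinch_z is the distance from the TCP to the grasp point, in m); z points along the fingers, y is the line along which they close (so a half turn about z gives the same grasp; the last joint's range is limited). The gripper opens to 88 mm and grips with 3 to 60 N. Pads are 18 mm wide; open, the fingers measure 123 mm over their backs; the gripper's body (75 mm by 187 mm) begins 45 mm behind the grasp point.
Start: joints at [0.969, 0.381, 1.297, -0, 1.464, -0.215], TCP at [0.207, 0.509, 0.239] pointing down, gripper open.
Joint ranges: [-3.11, 3.11], [-0.89, 2.33], [0.22, 2.48], [-1.42, 4.56], [0.17, 2.85], [-2.88, 2.88]. Speed limits (rad/s): [2.39, 2.39, 3.14, 3.14, 3.14, 3.14].

INTERFACE

Orientations are given as a rotation vector (axis times angle).
In Python, from bench import robot, eyes gives the robot as it stands.
- The arm moves only by the tool arm_command, never from a script. Its argument "commands" is a list of rows, each a list of 6 numbers: the shift along the tool's x, y, z in cm, then the turn, a rotation vector about the tool's x, y, z in degrees. A call has 1 to 8 rows; each row shifts and turns the commanded pose from where the row before left it, along the tool's axes as they then stand; what a row does not reach is not made up. A row lasts 1/8 s, in which the tool goes at most 62.5 mm and 10.7 degrees, less where a joint would pass 70% of its speed; a pose out of reach is approached as far as the arm can. A call with a gripper value outside its range is refused whole. "grip" is the finger opening in cm, from 0 to 8.81, set as the call begins (left out, the last holds). The fingers move at their own pace and stop on an object; the grip force is fixed at half the most. Time passes only in rows, so rows that do not move let the fingers close. It gives the time, the measured TCP pose, the force, the opening and the grip force at its end, in the units of the state.
- robot.get_obs(): the state, without advancing time (a new reading comes with each control period).
- eyes.read_camera(name): name is "scene" or "top" or "wrist"; returns the picture (400x640x3 uint8, red, green, blue); there is no depth.
- eyes.camera_model(name): a dict with "K" (3x3 intrinsics, pixels), "distortion" ([k1, k2, p1, p2, k3] as OpenCV has them; the pictures are not rectified), "world_to_cam" (4x4, takes a point from world to camera coordinates). Camera axes: x right, y down, z forward; pixel columns grow to the right and rows downward; lengths in m; the calibration is good to about 2 mm. A picture is of the moment at which its call begins: read the wrist's pose just before it. camera_model takes no time and is no camera call; for the wrist camera it gives the pose at the moment of the call.
- robot.sign_off(): hands the job in; it is judged then, once.
Trained networks look in the newest picture that a camera, given by its name, has taken for a name from the list of things; names that differ only in an ending like _2 or _b are one class to them, and where a whole thing is asked for, a point or a joint stands for the part that bears it (a point fixed in the world has none). Each returns a list of dicts, best first, with "p" (0 to 1); they miss things now and then, are a little off and sometimes report something else, mostly with a low value. They report only what shows in the picture. A call takes as long as a camera call.
- eyes.outline_of(camera, query): "pixels" (400x640 bool, what is visible of it) and "location" ([column, row] in pixels, amid what is visible of it).
The state is a dict: "clock": time; "q": joint angles; "qd": joint speeds; "joint_efforts": joint torques, N m; "position": TCP position; "orientation": TCP orientation; "ft_force": force on the tool from outside, world axes, zero at the start; "ft_torque": the same for the moment, N m; "grip_width": opening from 0.0 (shut) to 1.0 (fully open); "gripper_force": force on a finger pad.
Only numpy, scipy, OpenCV 4.12 (cv2) and the standard library are available. Lean on these libraries where they do the work, as an engineer would, in place of code of your own. Each camera call takes 0.05 s, during which the arm holds its last target. There are 200 camera calls.

TASK

Close the cardboard carton that holds the finished nail set: fold the two short end flaps in first (either one first), then fold the big tongued cover flap down flat over them, and last slide the white latch over the cover's tongue to its end stop. Do not disturb the nail stand inside or the things lying around the carton.

Things in the scene. Friction and masses are not known exactly. Their poses are not given: they have to be found in the camera images.
- case: Open-topped cardboard carton fixed to the table, 110 mm (its x) x 190 mm (its y) x 85 mm high, walls 4 mm; origin at the centre of its underside, z up; yaw within 0.35 rad. The cover is hinged on its -x (robot-side) long rim, the two end flaps on its +y and -y short rims, the slide latch is on its +x (far) long wall.
- flap_left (a joint): Angle (rad) of the end flap on the carton's +y rim: 0 folded in flat (its stop), 1.57 upright, more = leaning outward. Panel 100 mm along the rim, 59 mm from hinge to free edge, 3 mm thick. Hinge line parallel to the carton's x at y = +95 mm, z = 86.5 mm in its frame. Stiff crease: it stays where it is left; about 0.5 N at the free edge folds it.
- flap_right (a joint): The same for the end flap on the carton's -y rim: hinge line at y = -95 mm, z = 86.5 mm in the carton's frame.
- cover (a joint): Angle (rad) of the big cover flap: 0 shut flat (its stop), 1.57 upright, more = leaning outward to the robot. Panel 188 mm wide, 110 mm from hinge to free edge, 4 mm thick. Hinge line parallel to the carton's y at x = -55 mm, z = 91 mm in its frame; shut, its upper face is at z = 93 mm. It stays where it is left; about 1 N at the free edge folds it.
- latch (a joint): Travel (m) of the slide latch along the carton's +y: 0 open, 0.050 its end stop, over the cover's tongue. It stays where it is left; it takes about 2 N to slide.
- latch_top (a point): Centre of the top of the latch's upright grip: a white plastic block 16 mm (carton x) x 14 mm (carton y), standing 26 mm up from a plate 31 x 30 mm whose top is at z = 100 mm; this point is at z = 126 mm, x = 74 mm, y = -50 mm + travel in the carton's frame.
- flap_left_edge (a point): Middle of the free edge of the end flap on the carton's +y rim.
- flap_right_edge (a point): Middle of the free edge of the end flap on the carton's -y rim.
- cover_edge (a point): Middle of the cover's free edge, 110 mm from its hinge. Here the cover's tongue begins, 40 mm wide, and reaches 24 mm farther.
- stand: Clear display stand with five finished nails, 36 x 130 x 35 mm high, loose inside the carton on its 4 mm floor; origin at the centre of its underside. Leave it alone.
- gel_jar: squat glass gel jar with black lid, 42 mm diameter, 34 mm high, on the mat just beyond the carton; origin at the centre of its underside. A bystander.
- glue_jar: small black jar with white lid, 34 mm diameter, 45 mm high, on the mat just beyond the carton; origin at the centre of its underside. A bystander.
- tape: roll of tape lying flat, 60 mm diameter, 18 mm high, near the carton's robot-side left corner; origin at the centre of its underside. A bystander.
- glitter_box: clear compartment tray, 70 x 150 x 22 mm, off to the left; origin at the centre of its underside. A bystander.
- file: flat wooden nail file, 170 x 20 x 5 mm, off to the right; origin at the centre of its underside. A bystander.
- brush: slim nail-art brush, 155 mm long, 10 mm thick, lying, off to the right; origin under its middle. A bystander.
- lotion: white bottle, 52 mm diameter, 120 mm high, off to the far left; origin at the centre of its underside. A bystander.

How it is judged:
By the outcome, as a careful person would: the job done as asked, in the order asked, and still so for the second after the job is handed in, with the robot touching nothing.
It also fails if it takes over 58 s, if anything falls off the work surface, if the arm or the gripper's body presses on something with over 40 N, if the wrist force passes 120 N, or if a joint passes its speed limit or range.

## Working session

There is one attempt and no reset: what is moved stays moved. The work goes in short steps, Python scripts to look and compute and a tool call to move; the robot and the scene stay as the last step left them, time stands still between calls to the robot, and variables do not carry over. Pictures are saved under pics/ and viewed, at most 10 in all, crops included, and the job is handed in when it is done.

Besides the shell and the picture viewer there is one more tool, called after ">>>" as a command line: name --pt "numbers of a row" for each row, then --argument value for the rest. arm_command: Moves the arm, as the interface text tells. Its arguments: {"type":"object","properties":{"commands":{"type":"array"},"grip":{"type":"number"}},"required":["commands"]}

```bash
ls; mkdir -p pics; python3 - <<'E'
from bench import robot, eyes
import cv2,numpy as np
np.set_printoptions(precision=4,suppress=True)
o=robot.get_obs();print(o['clock'],o['position'],o['orientation'],robot.pinch_z,o['grip_width'])
for c in("scene","top"):
    im=eyes.read_camera(c);cv2.imwrite(f'pics/{c}0.png',im[:,:,::-1])
    m=eyes.camera_model(c);print(c,m['K'],m['distortion'],m['world_to_cam'])
    for n in("case","flap_left","flap_right","cover","latch","tape","gel_jar","glue_jar"):
        r=eyes.outline_of(c,n)
        if r: print(n,r[0]['p'],r[0]['location'],r[0]['pixels'].sum())
E
```

```text
pics
0.0 [0.2073 0.5091 0.2381] [-0.6037 -3.0825  0.0021] 0.0187 1.0040668864146733
scene [[476.8304   0.     320.6102]
 [  0.     476.8304 196.903 ]
 [  0.       0.       1.    ]] [-0.1077  0.      0.      0.      0.    ] [[-0.1186  0.9928  0.0183  0.0718]
 [ 0.773   0.1038 -0.6258 -0.377 ]
 [-0.6232 -0.0601 -0.7797  1.9507]
 [ 0.      0.      0.      1.    ]]
case 0.96 [326.5, 200.4] 4419
flap_left 0.39 [355.1, 209.0] 37
flap_right 0.73 [288.0, 194.0] 150
cover 0.82 [332.3, 178.8] 1816
latch 0.74 [300.9, 222.8] 164
gel_jar 0.41 [321.0, 257.2] 70
glue_jar 0.59 [281.2, 248.0] 130
top [[406.5254   0.     317.189 ]
 [  0.     406.5254 199.0742]
 [  0.       0.       1.    ]] [0.012 0.    0.    0.    0.   ] [[-0.0054 -0.9994  0.0329 -0.0188]
 [-0.9844 -0.0005 -0.1759  0.6168]
 [ 0.1759 -0.0333 -0.9839  1.1135]
 [ 0.      0.      0.      1.    ]]
case 0.82 [311.9, 201.3] 3569
flap_left 0.68 [275.3, 197.3] 318
flap_right 0.66 [346.5, 210.1] 130
cover 0.75 [305.9, 227.0] 865
tape 0.68 [185.5, 178.5] 434
gel_jar 0.51 [304.8, 159.6] 130
glue_jar 0.59 [306.4, 225.8] 790
```

```bash
python3 - <<'E'
import cv2
a=cv2.imread('pics/top0.png')[120:290,190:430];b=cv2.imread('pics/scene0.png')[120:290,220:460]
f=lambda x:cv2.resize(x,(792,561),interpolation=cv2.INTER_CUBIC)
cv2.imwrite('pics/t0c.png',f(a));cv2.imwrite('pics/s0c.png',f(b))
E
```

```text
(no output)
```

View pics/t0c.png

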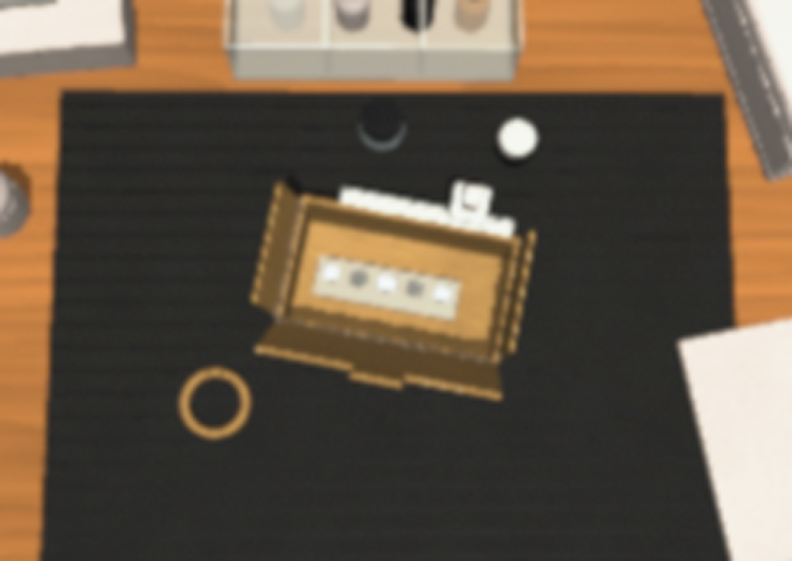

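View pics/s0c.png

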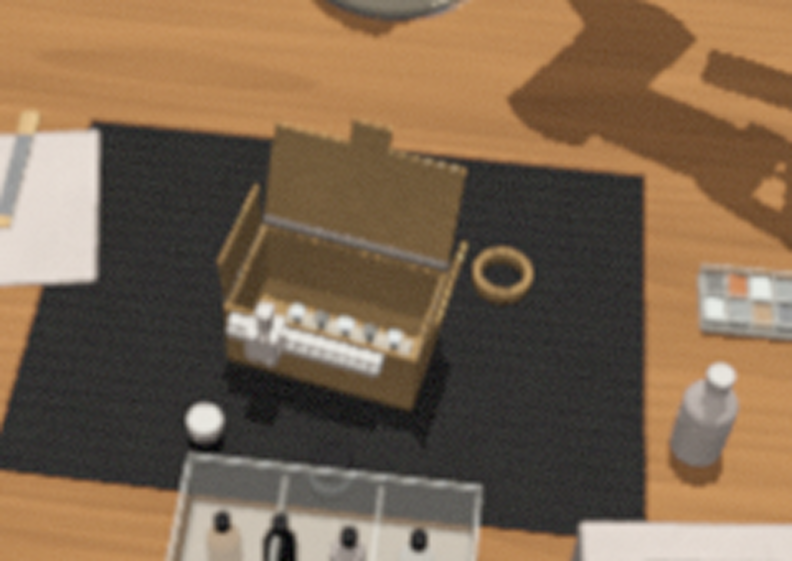

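```bash
cat > fit.py <<'E'
from bench import robot, eyes
import cv2,numpy as np
from scipy.optimize import least_squares
np.set_printoptions(precision=4,suppress=True)
def model(p):
    x,y,a,fl,fr,c=p
    L=lambda s,t:(s*.05,.095-.059*np.cos(t),.0865+.059*np.sin(t))
    R=lambda s,t:(s*.05,-.095+.059*np.cos(t),.0865+.059*np.sin(t))
    C=lambda yy,d:(-.055+d*np.cos(c),yy,.091+d*np.sin(c))
    P=dict(cl=C(.094,.11),cr=C(-.094,.11),tt=C(0,.134),hl=C(.094,0),hr=C(-.094,0),lf=L(1,fl),ln=L(-1,fl),rf=R(1,fr),rn=R(-1,fr),
      bfr=(.055,-.095,0),bfl=(.055,.095,0),rfl=(.055,.095,.085),lat=(.074,-.05,.126))
    Rz=np.array([[np.cos(a),-np.sin(a),0],[np.sin(a),np.cos(a),0],[0,0,1]])
    return {k:Rz@np.array(v)+[x,y,0] for k,v in P.items()}
obs={'top':((190,120),dict(cl=(256,350),cr=(500,397),tt=(377,385),lf=(281,182),ln=(253,301),rf=(533,233),rn=(513,352),hl=(289,320),hr=(499,360),rfl=(303,197),lat=(480,188))),
'scene':((220,120),dict(cl=(466,170),cr=(275,127),tt=(372,125),hl=(448,264),hr=(264,217),rf=(220,262),rn=(257,187),ln=(466,243),bfr=(228,362),bfl=(412,408),lat=(265,310)))}
def proj(m,P):
    T=m['world_to_cam'];return cv2.projectPoints(np.array(P),cv2.Rodrigues(T[:3,:3])[0],T[:3,3],m['K'],np.array(m['distortion']))[0][:,0]
ms={c:{k:np.array(v) for k,v in eyes.camera_model(c).items()} for c in obs}
def res(p,full=False):
    M=model(p);r=[]
    for c,(o,d) in obs.items():
        u=proj(ms[c],[M[k] for k in d]);e=u-(np.array(o)+np.array(list(d.values()))/3.3)
        if full:
            for k,ee in zip(d,e):print(c,k,ee)
        r.append(e.ravel())
    return np.concatenate(r)
if __name__=='__main__':
    s=least_squares(res,[.55,0,-.2,1.9,1.6,1.9],loss='soft_l1');res(s.x,True);print(s.x)
    for k,v in model(s.x).items():print(k,v)
E
python3 fit.py
```

```text
top cl [-0.7137  0.1593]
top cr [-0.3292 -0.1839]
top tt [-0.8541 -0.9584]
top lf [-1.0226 -0.5034]
top ln [-0.1468 -0.1569]
top rf [-0.555  -1.6965]
top rn [-0.8217 -1.0688]
top hl [-4.5356 -0.3567]
top hr [-1.0412  0.077 ]
top rfl [-1.1419 -0.9468]
top lat [-1.9354  1.4972]
scene cl [-0.8324 -1.4021]
scene cr [-0.7533 -2.4799]
scene tt [-0.5193 -1.7662]
scene hl [-1.0759  0.1995]
scene hr [-0.91    0.2101]
scene rf [-1.1005 -0.3506]
scene rn [-1.425  -1.0304]
scene ln [-1.1857 -1.6809]
scene bfr [-0.8289 -1.557 ]
scene bfl [-0.847  -0.2633]
scene lat [-1.6665 -0.9668]
[ 0.5978  0.0002 -0.1874  1.8009  1.6583  1.9294]
cl [0.5233 0.1099 0.194 ]
cr [ 0.4883 -0.0748  0.194 ]
tt [0.4975 0.0192 0.2165]
hl [0.5612 0.1028 0.091 ]
hr [ 0.5262 -0.082   0.091 ]
lf [0.6671 0.0974 0.1439]
ln [0.5688 0.116  0.1439]
rf [ 0.6282 -0.1076  0.1453]
rn [ 0.53   -0.0889  0.1453]
bfr [ 0.6341 -0.1034  0.    ]
bfl [0.6695 0.0832 0.    ]
rfl [0.6695 0.0832 0.085 ]
lat [ 0.6612 -0.0628  0.126 ]
```

>>> arm_command --pt "0 0 0 0 0 -5.7" --pt "0 0 0 0 0 -5.7" --pt "-5.2 -2.9 0 0 0 0" --pt "-5.2 -2.9 0 0 0 0" --pt "-5.2 -2.9 0 0 0 0" --pt "-5.2 -2.9 0 0 0 0" --pt "-5.2 -2.9 0 0 0 0" --pt "-5.2 -2.9 0 0 0 0" --grip 0

```text
clock: 1.9
position: [0.4828, 0.2787, 0.2389]
orientation: [0.295, 3.127, 0.0]
ft_force: [0.2, 0.1, 0.5]
grip_width: 0.118
gripper_force: 0.0
```

```bash
cat > loc.py <<'E'
from bench import robot
import numpy as np
from scipy.spatial.transform import Rotation as R
np.set_printoptions(precision=4,suppress=True)
C=R.from_euler('z',-.1874)
o=robot.get_obs();p=C.inv().apply(np.array(o['position'])-[.598,0,0])
print(o['clock'],'local mm',p*1000);print('R',(C.inv()*R.from_rotvec(o['orientation'])).as_matrix());print(C.inv().apply(o['ft_force']),o['grip_width'])
E
python3 loc.py
```

```text
1.9 local mm [-165.0817  252.359   238.9187]
R [[-1.      0.0005  0.0002]
 [ 0.0005  1.      0.0003]
 [-0.0002  0.0003 -1.    ]]
[0.2033 0.1368 0.4521] 0.1179072029604177
```

>>> arm_command --pt "-5.8 -1.5 0 0 0 0" --pt "-5.8 -1.5 0 0 0 0" --pt "-5.8 -1.5 0 0 0 0" --pt "0 -1.7 5 0 0 0" --pt "0 -1.7 5 0 0 0" --pt "0 -1.8 1.5 0 0 0" --pt "0 0 0 0 0 0"

```text
clock: 2.78
position: [0.634, 0.1515, 0.1227]
orientation: [-0.297, -3.125, 0.001]
ft_force: [0.1, 0.9, -0.1]
grip_width: 0.007
gripper_force: 0.0
```

```bash
python3 loc.py
```

```text
2.775 local mm [  7.0996 155.5314 122.7083]
R [[-1.      0.002  -0.0025]
 [ 0.002   1.     -0.0007]
 [ 0.0025 -0.0007 -1.    ]]
[-0.1046  0.8576 -0.0621] 0.006849936147846594
```

>>> arm_command --pt "0 -3.5 -0.3 0 0 0" --pt "0 -1.5 -0.2 0 0 0" --pt "0 -1.5 0.2 0 0 0" --pt "0 -1.0 0.8 0 0 0" --pt "0 -0.8 1.0 0 0 0" --pt "0 -0.4 1.1 0 0 0" --pt "0 -0.1 0.7 0 0 0" --pt "0 0 0.2 0 0 0"

```text
clock: 3.78
position: [0.6175, 0.0659, 0.0883]
orientation: [-0.294, -3.126, 0.001]
ft_force: [-4.3, -2.3, 6.8]
grip_width: 0.008
gripper_force: 3.9
```

```bash
python3 loc.py
```

```text
3.775 local mm [ 6.9203 68.3771 88.3288]
R [[-1.      0.0002 -0.0013]
 [ 0.0002  1.     -0.0007]
 [ 0.0013 -0.0007 -1.    ]]
[-3.84   -3.0222  6.8365] 0.008383383676486469
```

>>> arm_command --pt "0 0 0.1 0 0 0" --pt "0 0 -5 0 0 0" --pt "0 0 -5 0 0 0" --pt "0 -5.6 0 0 0 0" --pt "0 -5.6 0 0 0 0" --pt "0 -5.6 0 0 0 0" --pt "0 -5.6 0 0 0 0" --pt "0 0 0 0 0 0"

```text
clock: 4.78
position: [0.5756, -0.1572, 0.1877]
orientation: [0.302, 3.127, -0.001]
ft_force: [-0.2, 0.2, -1.0]
grip_width: 0.006
gripper_force: 0.0
```

```bash
python3 loc.py; python3 - <<'E'
from bench import eyes
import cv2
im=eyes.read_camera('scene');cv2.imwrite('pics/s1.png',cv2.resize(im[120:290,220:460,::-1],(792,561),interpolation=cv2.INTER_CUBIC))
E
```

```text
4.775 local mm [   7.2443 -158.6051  187.6527]
R [[-1.      0.0049  0.0002]
 [ 0.0049  1.     -0.0003]
 [-0.0002 -0.0003 -1.    ]]
[-0.2235  0.1976 -0.9628] 0.0058664066219766605
```

View pics/s1.png

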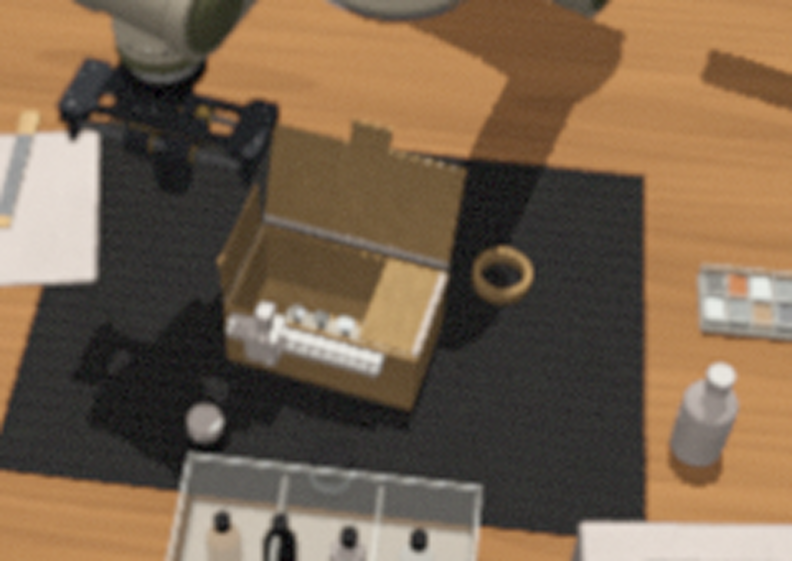

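The left flap now lies flat (crop around 405,300), the right flap and the cover are still up, and the stand is unmoved.

>>> arm_command --pt "0 0 5 0 0 0" --pt "0 0 1.5 0 0 0" --pt "0 3.8 -0.3 0 0 0" --pt "0 1.5 -0.2 0 0 0" --pt "0 1.5 0.2 0 0 0" --pt "0 1.0 0.8 0 0 0" --pt "0 0.8 1.0 0 0 0" --pt "0 0.4 1.1 0 0 0"

```text
clock: 5.82
position: [0.5928, -0.0655, 0.0958]
orientation: [-0.295, -3.127, -0.0]
ft_force: [0.5, 0.4, -0.4]
grip_width: 0.001
gripper_force: 0.3
```

```bash
python3 loc.py
```

```text
5.825 local mm [  7.1165 -65.2877  95.8087]
R [[-1.      0.0005 -0.0004]
 [ 0.0005  1.      0.0001]
 [ 0.0004  0.0001 -1.    ]]
[ 0.4525  0.4605 -0.3963] 0.0014746852371830992
```

>>> arm_command --pt "0 0 0.7 0 0 0" --pt "0 0 0.1 0 0 0" --pt "0 0 0 0 0 0" --pt "0 0 -6 0 0 0" --pt "0 0 -6 0 0 0" --pt "0 0 -6 0 0 0" --pt "0 3.2 0 0 0 0" --pt "0 3.2 0 0 0 0"

```text
clock: 6.82
position: [0.6049, -0.0027, 0.2694]
orientation: [0.296, 3.126, -0.001]
ft_force: [0.5, 1.4, -1.0]
grip_width: 0.003
gripper_force: 0.0
```

```bash
python3 loc.py
```

```text
6.825 local mm [  7.3269  -1.34   269.3753]
R [[-1.      0.0017  0.0013]
 [ 0.0017  1.     -0.0002]
 [-0.0013 -0.0002 -1.    ]]
[ 0.2258  1.4353 -0.9717] 0.0030051432546430953
```

>>> arm_command --pt "5.4 0 0 0 0 0" --pt "5.4 0 0 0 0 0" --pt "5.4 0 0 0 0 0" --pt "0 0 5 0 0 0" --pt "0 0 5 0 0 0" --pt "0 0 0.4 0 0 0" --pt "0 0 0 0 0 0"

```text
clock: 7.7
position: [0.4464, 0.0271, 0.166]
orientation: [0.295, 3.126, -0.0]
ft_force: [0.4, -0.4, 0.5]
grip_width: 0.004
gripper_force: 0.0
```

```bash
python3 loc.py; python3 - <<'E'
from bench import eyes
import cv2
im=eyes.read_camera('scene');cv2.imwrite('pics/s2.png',cv2.resize(im[120:290,220:460,::-1],(792,561),interpolation=cv2.INTER_CUBIC))
E
```

```text
7.7 local mm [-153.9537   -1.6014  165.9593]
R [[-1.      0.0006  0.0014]
 [ 0.0006  1.     -0.0001]
 [-0.0014 -0.0001 -1.    ]]
[ 0.5027 -0.2689  0.5021] 0.0037730477541547346
```

View pics/s2.png

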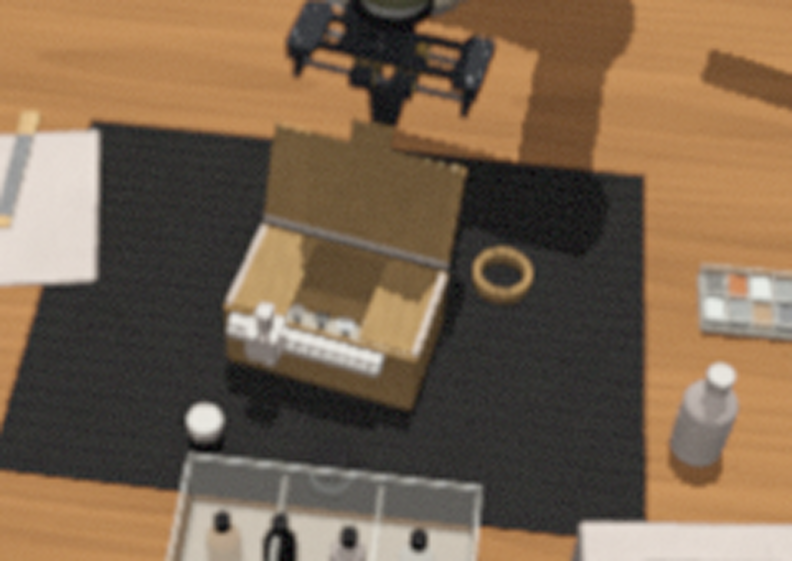

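Both end flaps lie flat (left at 405,300 and right at 265,270). The fingers stand behind the upright cover at about (385,95).

>>> arm_command --pt "-4.9 0 -0.2 0 0 0" --pt "-2 0 -0.6 0 0 0" --pt "-1.9 0 -0.4 0 0 0" --pt "-2.3 0 0.3 0 0 0" --pt "-2.5 0 1.1 0 0 0" --pt "-1.6 0 1.4 0 0 0" --pt "-1.2 0 1.7 0 0 0" --pt "-0.8 0 2.0 0 0 0"

```text
clock: 8.75
position: [0.6156, -0.0049, 0.1117]
orientation: [0.294, 3.126, -0.0]
ft_force: [-0.2, 0.1, 0.4]
grip_width: 0.004
gripper_force: 0.4
```

```bash
python3 loc.py
```

```text
8.75 local mm [ 18.1775  -1.5694 111.7462]
R [[-1.      0.0004  0.0021]
 [ 0.0004  1.     -0.0001]
 [-0.0021 -0.0001 -1.    ]]
[-0.1865  0.0319  0.4385] 0.003561765148090287
```

>>> arm_command --pt "-0.2 0 1.2 0 0 0" --pt "0 0 0.7 0 0 0" --pt "0 0 0.2 0 0 0" --pt "0 0 0 0 0 0"

```text
clock: 9.25
position: [0.6164, -0.005, 0.0932]
orientation: [0.294, 3.126, -0.001]
ft_force: [-7.2, -0.0, 16.1]
grip_width: 0.006
gripper_force: 8.1
```

```bash
python3 loc.py
```

```text
9.25 local mm [18.983  -1.5132 93.1951]
R [[-1.      0.      0.0018]
 [ 0.      1.     -0.0004]
 [-0.0018 -0.0004 -1.    ]]
[-7.1002 -1.3516 16.0587] 0.006090712984507955
```

Cover flat at z = 93 mm. Now raise and go to the latch's −y side.

>>> arm_command --pt "0 0 -5 0 0 0" --pt "0 0 -1 0 0 0" --pt "-2.7 -4.7 0 0 0 0" --pt "-2.7 -4.7 0 0 0 0" --pt "0 0 0 0 0 0"

```text
clock: 9.88
position: [0.6522, -0.1107, 0.1495]
orientation: [-0.301, -3.126, 0.0]
ft_force: [-0.6, 0.5, -0.5]
grip_width: 0.002
gripper_force: 0.0
```

```bash
python3 loc.py; python3 - <<'E'
from bench import eyes
import cv2
im=eyes.read_camera('scene');cv2.imwrite('pics/s3.png',cv2.resize(im[160:270,260:400,::-1],(763,600),interpolation=cv2.INTER_CUBIC))
E
```

```text
9.875 local mm [ 73.8598 -98.6509 149.4562]
R [[-1.      0.0043 -0.0009]
 [ 0.0043  1.     -0.0002]
 [ 0.0009 -0.0002 -1.    ]]
[-0.6662  0.3966 -0.5147] 0.0019153452430603977
```

View pics/s3.png

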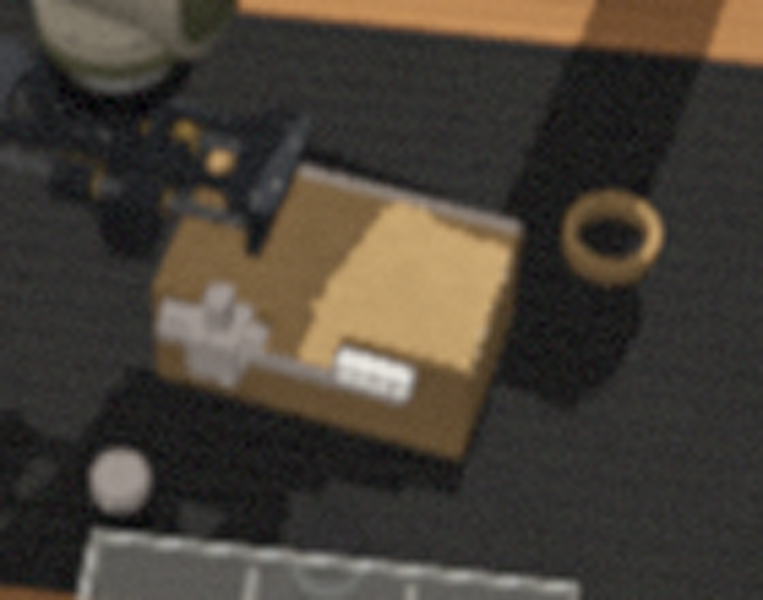

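The cover is flat and the latch grip is still at its open end (crop 220,300). The fingers are to its left.

>>> arm_command --pt "0 0 3.4 0 0 0" --pt "0 0 0.8 0 0 0" --pt "0 1.8 0 0 0 0" --pt "0 1 0 0 0 0" --pt "0 1 0 0 0 0" --pt "0 1 0 0 0 0" --pt "0 1 0 0 0 0" --pt "0 0.8 0 0 0 0"

```text
clock: 10.92
position: [0.6647, -0.0422, 0.109]
orientation: [0.294, 3.127, -0.0]
ft_force: [1.1, -2.2, 2.5]
grip_width: -0.001
gripper_force: 1.2
```

```bash
python3 loc.py
```

```text
10.925 local mm [ 73.4325 -28.9772 109.0243]
R [[-1.      0.0004  0.0008]
 [ 0.0004  1.     -0.    ]
 [-0.0008 -0.     -1.    ]]
[ 1.5305 -1.932   2.4731] -0.0006647774815416391
```

>>> arm_command --pt "0 0.3 0 0 0 0" --pt "0 0.2 0 0 0 0" --pt "0 0 0 0 0 0"

```text
clock: 11.3
position: [0.6652, -0.0377, 0.1086]
orientation: [-0.295, -3.127, -0.001]
ft_force: [0.4, -0.7, -0.8]
grip_width: 0.004
gripper_force: 0.2
```

```bash
python3 loc.py
```

```text
11.3 local mm [ 73.0913 -24.4953 108.5532]
R [[-1.      0.0005 -0.0005]
 [ 0.0005  1.      0.0003]
 [ 0.0005  0.0003 -1.    ]]
[ 0.4904 -0.6105 -0.791 ] 0.003673094380499137
```

>>> arm_command --pt "0 0.2 0 0 0 0" --pt "0 0.2 0 0 0 0"

```text
clock: 11.55
position: [0.6655, -0.0365, 0.1086]
orientation: [-0.296, -3.126, 0.007]
ft_force: [-4.4, -17.6, 1.5]
grip_width: 0.006
gripper_force: 9.1
```

>>> arm_command --pt "0 0.2 0 0 0 0" --pt "0 0.2 0 0 0 0"

```text
clock: 11.8
position: [0.6657, -0.036, 0.1087]
orientation: [-0.299, -3.125, 0.016]
ft_force: [-9.8, -31.3, 2.0]
grip_width: 0.003
gripper_force: 16.7
```

End stop reached. Back off and lift.

>>> arm_command --pt "0 -1 0 0 0 0" --pt "0 -1.5 0 0 0 0" --pt "0 0 -5 0 0 0" --pt "0 0 -5 0 0 0" --pt "0 -5.5 -2 0 0 0" --pt "0 -5.5 0 0 0 0" --pt "0 -5.5 0 0 0 0" --pt "0 0 0 0 0 0"

```text
clock: 12.8
position: [0.6303, -0.2202, 0.2281]
orientation: [-0.302, -3.126, -0.0]
ft_force: [-0.2, -0.9, 0.7]
grip_width: 0.004
gripper_force: 0.0
```

```bash
python3 - <<'E'
from bench import eyes
import cv2,numpy as np
a=[cv2.resize(eyes.read_camera(c)[r:r+120,k:k+160,::-1],(780,300*2-15)[0:1]+(585,),interpolation=cv2.INTER_CUBIC) for c,r,k in(('scene',150,250),('top',140,240))]
cv2.imwrite('pics/f.png',np.hstack([cv2.resize(x,(400,300)) for x in a]))
E
```

```text
(no output)
```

View pics/f.png

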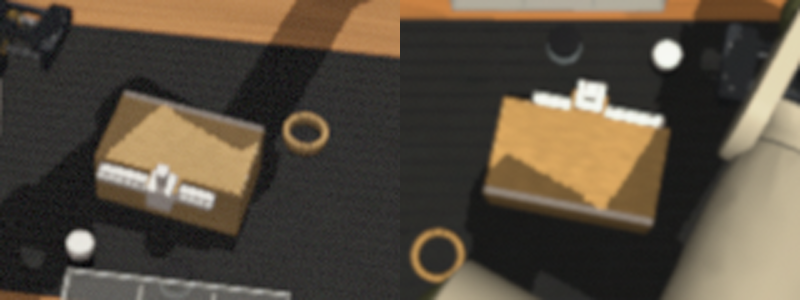

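The carton is shut and the latch sits over the tongue mid-rail (165,180 in the scene view, 590,95 in the top view). The jars and the tape are undisturbed.

```bash
python3 -c "
from bench import robot
print(robot.sign_off())"
```

```text
the job is handed in; nothing more can be done
None
```

The carton is closed and handed in at about 13 s: both end flaps folded in, then the cover pressed flat, then the latch pushed to its end stop. The jars and tape look undisturbed in the last pictures.

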